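# Load and set the price-tag embosser

### The job

Get the tag embosser ready and run it: lay all the blank wooden tags that are about flat on its bed in one stack, and tap the stack until every tag lies flush against both fences of the bed's corner, edges in line. Set the three price wheels to 3, 1 and 4 (left to right as the robot sees them: the face with that many dots looks straight up), and once the stack is square and the wheels are set, press the key in front of the wheels fully down and let it go. Leave the other things on the table where they are.

Things in the scene. Friction and masses are not known exactly. Their poses are not given: they have to be found in the camera images.
- embosser: fixed tabletop tag embosser; origin under its middle at table height, x away from the robot, y to the robot's left. Base slab x -100 to 95, y -115 to 170 mm, top 30 mm above the table; its right part is the open flat bed. At its left a grey housing (x -48 to 88, y 18 to 170, top 50 mm, cheeks 61 mm), from which three wheels stand out to 100 mm above the table; the key stands in front of them
- corner (a point): inner corner of the bed, on its surface; axes as the embosser's. Two metal fences 8 mm thick, 40 mm high above the bed, meet here: an end fence (inner face x = 0, y -71 to 4 mm from here) and a side fence (inner face y = 0, x -137 to 8). A tag flush in the corner, its length along x, has its centre at x = -40, y = -25 mm
- blank0_c (a point): centre (half-way up) of a loose blank tag: a wooden plate 80 x 50 x 8 mm, about 40 g, x along its length, z up, brass eyelet near its +x end; starts flat on the table, may be absent. All tags are alike; order, which end is which and which side is up do not matter
- blank1_c (a point): centre (half-way up) of a loose blank tag: a wooden plate 80 x 50 x 8 mm, about 40 g, x along its length, z up, brass eyelet near its +x end; starts flat on the table, may be absent. All tags are alike; order, which end is which and which side is up do not matter
- blank2_c (a point): centre (half-way up) of a loose blank tag: a wooden plate 80 x 50 x 8 mm, about 40 g, x along its length, z up, brass eyelet near its +x end; starts flat on the table, may be absent. All tags are alike; order, which end is which and which side is up do not matter
- blank3_c (a point): centre (half-way up) of a loose blank tag: a wooden plate 80 x 50 x 8 mm, about 40 g, x along its length, z up, brass eyelet near its +x end; starts flat on the table, may be absent. All tags are alike; order, which end is which and which side is up do not matter
- wheel_left (a joint): left price wheel, rad. k * pi/3: the face with k dots (0 to 5) is straight up, a rib 30 degrees to either side of it. Grows as the top rolls away from the robot (embosser's +x); stops at 0 and 5.236. Light friction, about 1 N at the ribs; stays where left. To turn it, push a rib with a fingertip
- axle_left (a point): centre of the left wheel (as the robot sees it), on its axle, which runs along the embosser's y, 46 mm above the table. Black drum, radius 40, width 24 mm; six ribs across the rim, 8 mm thick, standing out to radius 54 mm, one between each two faces; white dots on the faces. Wheels are 44 mm apart
- wheel_middle (a joint): middle price wheel, rad. k * pi/3: the face with k dots (0 to 5) is straight up, a rib 30 degrees to either side of it. Grows as the top rolls away from the robot (embosser's +x); stops at 0 and 5.236. Light friction, about 1 N at the ribs; stays where left. To turn it, push a rib with a fingertip
- axle_middle (a point): centre of the middle wheel (as the robot sees it), on its axle, which runs along the embosser's y, 46 mm above the table. Black drum, radius 40, width 24 mm; six ribs across the rim, 8 mm thick, standing out to radius 54 mm, one between each two faces; white dots on the faces. Wheels are 44 mm apart
- wheel_right (a joint): right price wheel, rad. k * pi/3: the face with k dots (0 to 5) is straight up, a rib 30 degrees to either side of it. Grows as the top rolls away from the robot (embosser's +x); stops at 0 and 5.236. Light friction, about 1 N at the ribs; stays where left. To turn it, push a rib with a fingertip
- axle_right (a point): centre of the right wheel (as the robot sees it), on its axle, which runs along the embosser's y, 46 mm above the table. Black drum, radius 40, width 24 mm; six ribs across the rim, 8 mm thick, standing out to radius 54 mm, one between each two faces; white dots on the faces. Wheels are 44 mm apart
- key (a joint): travel of the steel print key, a spring push button of radius 15 mm: 0 up, 0.007 fully down (5 N); springs back when released
- key_top (a point): centre of the key's top face when up; the key is pressed straight down
- spice_jar: bystander: spice jar, 42 mm wide, 96 mm high, standing at the left; origin under its middle
- card: bystander: price card 58 mm wide and 82 mm high in a wooden foot, standing at the left; origin under its middle
- call_bell: bystander: counter bell, 76 mm wide, 56 mm high, on the higher tier behind; origin under its middle

How it is judged:
By the outcome, as a careful person would: the job done as asked, in the order asked, and still so for the second after the job is handed in, with the robot touching nothing.
Of blank0, blank1, blank2, blank3 only 3 to 4 are there at a start; the rules pass over those that are not, and their reading is None.
At some moment in a run one of blank0, blank1, blank2, blank3 may be knocked a few centimetres aside while the robot is not near it.
Once in a run the grip may slacken for a moment while it holds something.
It also fails if it takes over 208 s, if anything falls off the work surface, if the arm or the gripper's body presses on something with over 40 N, if the wrist force passes 120 N, or if a joint passes its speed limit or range.

### The arm

A 7-joint arm with a two-finger parallel gripper is mounted at the origin on a cart in front of the work surface, level with it; the furniture and walls round the work are solid. World frame = base frame: x ahead of the robot, y to its left, z up, the work surface at z = 0. Lengths are in m, angles in degrees, forces in N, time in s.
With the tool pointing down it reaches from about 0.4 to 0.85 m from the base axis. Payload 4.5 kg.
Tool frame: the origin (TCP) lies at the very end of the fingers, on their centre line; the grasp point (between the pads) lies r.pinch_z behind it (r.pinch_z is the distance from the TCP to the grasp point, in m); z points along the fingers, y is the line along which they close (so a half turn about z gives the same grasp; the last joint's range is limited). The gripper opens to 85 mm and grips with 20 to 120 N. Pads are 22 mm wide; open, the fingers measure 114 mm over their backs; the gripper's body (76 mm by 85 mm) begins 54 mm behind the grasp point. The pads swing forward as they close: fully open they stand 13 mm farther back than shut.
Start: joints at [-66.704, 39.483, -11.15, 89.685, 9.013, 51.709, -12.324], TCP at [0.228, 0.582, 0.231] pointing down, gripper open.
Joint ranges: [-172.22, 172.22], [-26.19, 119.32], [-84.43, 86.54], [7.71, 146.69], [-57.33, 237.33], [2.42, 119.75], [-152.13, 152.13]. Speed limits (degrees/s): [147.25, 147.25, 180, 180, 180, 180, 180].

### API

Orientations are given as a 3x3 rotation matrix whose columns are the frame's x, y, z axes.
In Python, from cell import r gives the robot as it stands. The module is installed in compiled form; this text tells all that it offers.
- The arm moves only by the shell command python3 -m pendant 'ROWS'. ROWS is JSON, a list of rows, each a list of 3 entries, a list of its own where there are three numbers: the shift along the world's x, y, z in mm, then the turn, a rotation vector about the world's x, y, z in degrees, then the opening, from -1 (shut) to 1 (fully open). In form: [[[dx, dy, dz], [ax, ay, az], grip], ...]. A call has 1 to 10 rows; each row shifts and turns the commanded pose from where the row before left it; what a row does not reach is not made up. A row lasts 1/8 s, in which the tool goes at most 62.5 mm and 10.7 degrees, less where a joint would pass 70% of its speed; a pose out of reach is approached as far as the arm can. A call with a gripper value outside its range is refused whole. The fingers move at their own pace and stop on an object; the grip force is fixed at half the most. Time passes only in rows, so rows that do not move let the fingers close. It gives the time, the measured TCP pose, the force, the opening and the grip force at its end, in the units of the state.
- r.get_obs(): the state, without advancing time (a new reading comes with each control period).
- r.capture(name): name is "scene" or "top" or "wrist"; returns a dict with "image" (400x640x3 uint8, red, green, blue), "camera_matrix" (3x3 intrinsics, pixels), "R" (3x3) and "t" (3): a world point X has camera coordinates R X + t. Camera axes: x right, y down, z forward; pixel columns grow to the right and rows downward; lengths in m; the calibration is good to about 2 mm. A picture is of the moment at which its call begins. There is no depth.
- r.sign_off(): hands the job in; it is judged then, once.
The state is a dict: "clock": time; "joint_positions": joint angles; "qvel": joint speeds; "joint_torque": joint torques, N m; "tcp_pos": TCP position; "tcp_rot": TCP orientation; "force": force on the tool from outside, world axes, zero at the start; "ft_torque": the same for the moment, N m; "gripper_width": opening from 0.0 (shut) to 1.0 (fully open); "grip_force": force on a finger pad.
Only numpy, scipy, OpenCV 4.12 (cv2) and the standard library are available. Lean on these libraries where they do the work, as an engineer would, in place of code of your own. Each camera call takes 0.05 s, during which the arm holds its last target. There are 200 camera calls.

## Working session

There is one attempt and no reset: what is moved stays moved. The work goes in short steps, Python scripts to look and compute and a shell command to move; the robot and the scene stay as the last step left them, time stands still between calls to the robot, and variables do not carry over. Pictures are saved under pics/ and viewed, at most 14 in all, crops included, and the job is handed in when it is done.

```bash
mkdir -p pics; cat > h.py <<'E'
import numpy as np, cv2
from cell import r
def snap(name,fn):
    c=r.capture(name); np.savez('pics/'+fn+'.npz',**c); cv2.imwrite('pics/'+fn+'.png',c['image'][:,:,::-1]); return c
def load(fn): return dict(np.load('pics/'+fn+'.npz'))
def ray(c,u,v):
    d=c['R'].T@np.linalg.inv(c['camera_matrix'])@np.array([u,v,1.]); return -c['R'].T@c['t'],d/np.linalg.norm(d)
def onz(c,u,v,z):
    o,d=ray(c,u,v); return o+d*(z-o[2])/d[2]
def proj(c,X):
    p=c['camera_matrix']@(c['R']@np.array(X)+c['t']); return p[:2]/p[2]
E
python3 - <<'E'
from h import *
for n in('scene','top','wrist'):
    c=snap(n,n+'0'); print(n,-c['R'].T@c['t'],c['R'][2])
o=r.get_obs(); print(o['clock'],o['tcp_pos'],o['tcp_rot'],r.pinch_z,o['force'])
E
```

```text
scene [-0.03045743 -0.64908925  0.65466669] [ 0.58573233  0.60778035 -0.53620956]
top [0.31783869 0.01533382 1.61127874] [ 0.17056257 -0.00322152 -0.98534158]
wrist [0.1608157  0.60751327 0.37410704] [ 0.26608464 -0.10551584 -0.95815728]
0.15 [0.22748258 0.58159987 0.23065066] [[-9.31334702e-01  3.64164082e-01 -4.40571534e-04]
 [ 3.64164337e-01  9.31333681e-01 -1.38223899e-03]
 [-9.30426855e-05 -1.44776758e-03 -9.99998948e-01]] 0.0187 [-0.47152387 -0.17161718 -0.01648278]
```

View pics/scene0.png

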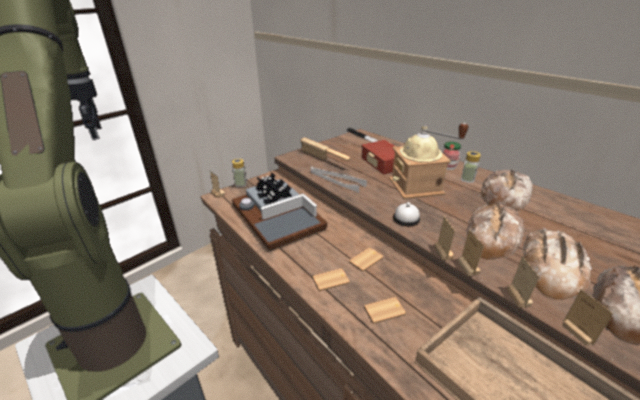

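View pics/top0.png

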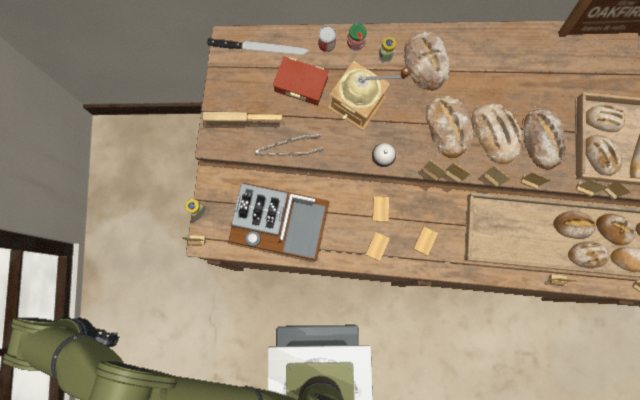

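Scene view: embosser at about (280,210), three tags at (331,279), (366,259), (385,309). Top view: embosser at (280,222), tags at (381,208), (377,246), (426,241), bell at (384,154), jar at (193,207), card at (195,240). Three tags are present.

```bash
python3 - <<'E'
from h import *
c=load('top0'); im=c['image'].astype(int)
crop=c['image'][178:268,222:334,::-1]; cv2.imwrite('pics/crop0.png',cv2.resize(crop,None,fx=6.5,fy=6.5,interpolation=cv2.INTER_CUBIC))
hsv=cv2.cvtColor(c['image'],cv2.COLOR_RGB2HSV)
for p in[(381,208),(377,246),(426,241),(350,225),(400,225)]: print(p,hsv[p[1],p[0]])
m=((hsv[:,:,2]>175)&(hsv[:,:,1]>80)&(hsv[:,:,0]<30)).astype(np.uint8)
m[:185]=0;m[:,:340]=0;m[268:]=0;m[:,460:]=0
for k in cv2.findContours(m,0,1)[0]:
    if cv2.contourArea(k)<60: continue
    b=cv2.boxPoints(cv2.minAreaRect(k)); 
    P=np.array([onz(c,*p,0.008) for p in b]); print(cv2.contourArea(k),P.mean(0),[np.round((P[i+1]-P[i])*1000) for i in(0,1)],[np.degrees(np.arctan2(*(P[i+1]-P[i])[1::-1])) for i in (0,1)])
# metal fence corners / slab
E
```

```text
(381, 208) [ 18 110 234]
(377, 246) [ 18 110 238]
(426, 241) [ 18 111 232]
(350, 225) [ 15  92 188]
(400, 225) [ 15  89 183]
136.0 [ 0.62500229 -0.41465315  0.008     ] [array([26., -4.,  0.]), array([ -12., -101.,    0.])] [np.float64(-8.682216903811428), np.float64(-96.71565864639408)]
76.5 [ 0.63914613 -0.3071129   0.008     ] [array([ -1., -78.,   0.]), array([-26.,   1.,   0.])] [np.float64(-90.86540323743442), np.float64(177.00388139978193)]
5372.5 [ 0.52078897 -0.26778355  0.008     ] [array([  -6., -386.,    0.]), array([-264.,   17.,    0.])] [np.float64(-90.86540323743442), np.float64(176.2884808160737)]
```

View pics/crop0.png

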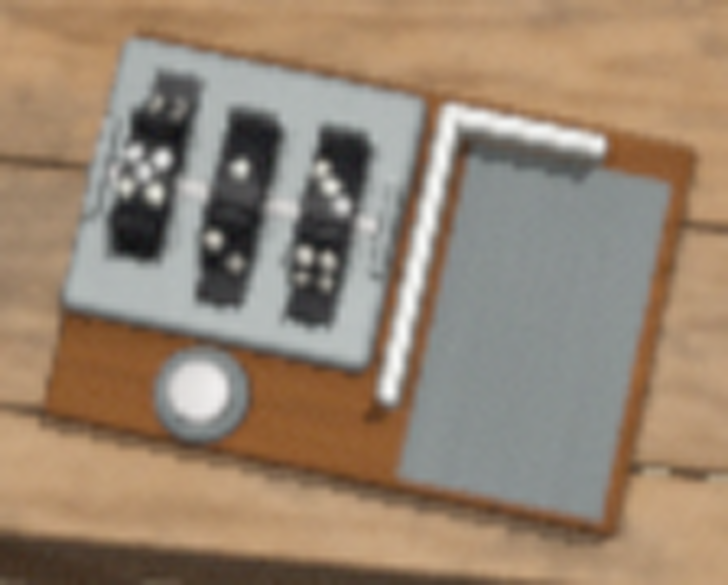

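Crop: left wheel shows 5 about up, middle shows 1 behind and 2 in front, right shows 3 behind and 4 in front. Slab corners sit at crop (693,150), (612,532) and (45,415), the key at (200,390), and the fence inner corner near (465,135).

```bash
python3 - <<'E'
from h import *
c=load('top0')
hsv=cv2.cvtColor(c['image'],cv2.COLOR_RGB2HSV)
m=((hsv[:,:,2]>212)&(hsv[:,:,1]>80)&(hsv[:,:,0]<30)).astype(np.uint8)
m[:185]=0;m[:,:340]=0;m[268:]=0;m[:,460:]=0
for k in cv2.findContours(m,0,1)[0]:
    if cv2.contourArea(k)<60: continue
    b=cv2.boxPoints(cv2.minAreaRect(k)); 
    P=np.array([onz(c,*p,0.008) for p in b]); print(cv2.contourArea(k),P.mean(0),[(np.round(np.linalg.norm(d)*1000),np.degrees(np.arctan2(d[1],d[0]))) for d in np.diff(P,axis=0)[:2]])
f=lambda x,y,z:onz(c,222+(x+.5)/6.5-.5,178+(y+.5)/6.5-.5,z)
A=np.array([f(693,150,.03),f(612,532,.03),f(45,415,.03)])[:,:2]
B=np.array([[.095,-.115],[-.1,-.115],[-.1,.17]])
ca,cb=A.mean(0),B.mean(0);U,S,V=np.linalg.svd((B-cb).T@(A-ca));R=(U@V).T
t=ca-R@cb;print(t,np.degrees(np.arctan2(R[1,0],R[0,0])),A-(B@R.T+t))
e=lambda p:R.T@(p[:2]-t)
print('key',e(f(200,390,.05)),f(200,390,.05)); print('corner',e(f(465,130,.07)),f(465,130,.07))
print('axles mid', e(f(240,205,.1)))
for q in[(193,207),(195,240),(384,154)]: print(onz(c,*q,.05))
E
```

```text
328.0 [ 0.45656907 -0.19494256  0.008     ] [(np.float64(77.0), np.float64(-25.413071203018564)), (np.float64(48.0), np.float64(-114.80579184164307))]
328.5 [ 0.4715905 -0.3490914  0.008    ] [(np.float64(78.0), np.float64(-26.466771502887468)), (np.float64(48.0), np.float64(-115.34348367492353))]
313.5 [ 0.57786367 -0.21019581  0.008     ] [(np.float64(78.0), np.float64(-5.024676575707025)), (np.float64(48.0), np.float64(-93.93524741478024))]
[0.53573942 0.09078887] -12.683617434055748 [[-2.33187697e-03  1.80312440e-03]
 [ 2.24592038e-03  1.70119276e-03]
 [ 8.59565876e-05 -3.50431717e-03]]
key [-0.07358767  0.09331293] [0.48443595 0.19798216 0.05      ]
corner [ 0.07223924 -0.00538076] [0.60503439 0.06967804 0.07      ]
axles mid [0.01072507 0.08761137]
[0.58345915 0.38450599 0.05      ]
[0.47959483 0.37570497 0.05      ]
[ 0.74593337 -0.2211168   0.05      ]
```

```bash
python3 -m pendant '[[[29,-48,6],[0,0,1],1],[[29,-48,6],[0,0,1],1],[[29,-48,6],[0,0,1],1],[[29,-48,6],[0,0,1],1],[[29,-48,6],[0,0,1],1],[[29,-48,6],[0,0,1],1],[[29,-48,6],[0,0,1],1],[[29,-48,6],[0,0,1],1],[[29,-48,6],[0,0,0],1],[[29,-48,6],[0,0,0],1]]'
python3 -m pendant '[[[0,0,0],[0,0,0],1],[[0,0,0],[0,0,0],1]]'
python3 - <<'E'
from h import *
c=snap('wrist','w1'); print(c['camera_matrix'],-c['R'].T@c['t']); o=r.get_obs(); print(o['tcp_rot'],o['joint_positions'])
E
```

```text
clock: 1.4
tcp_pos: [0.5183, 0.1004, 0.2914]
tcp_rot: [[-0.973, 0.231, -0.0], [0.231, 0.973, 0.0], [0.0, 0.0, -1.0]]
force: [1.5, 0.5, 0.1]
gripper_width: 1.004
grip_force: 0.0
clock: 1.65
tcp_pos: [0.5171, 0.1026, 0.291]
tcp_rot: [[-0.973, 0.231, -0.001], [0.231, 0.973, 0.001], [0.001, 0.001, -1.0]]
force: [-0.6, 0.6, -0.3]
gripper_width: 0.996
grip_force: 0.0
[[346.74714884   0.         324.13240035]
 [  0.         346.74714884 201.5790299 ]
 [  0.           0.           1.        ]] [0.44749056 0.11857522 0.43468747]
[[-9.73412310e-01  2.29057473e-01 -1.07185296e-03]
 [ 2.29056592e-01  9.73412705e-01  8.84909779e-04]
 [ 1.24605049e-03  6.15867087e-04 -9.99999034e-01]] [ -5.70342866  28.20725009 -16.55836445 101.83258833   9.83464443
  51.41347562  50.19659304]
```

View pics/w1.png

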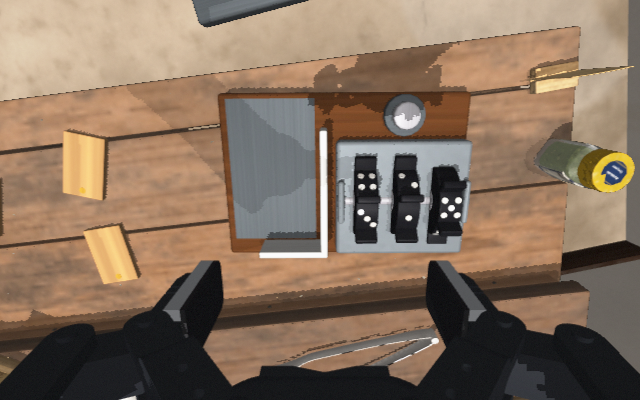

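Wrist view: slab corners at (219,93), (470,92), (232,257). Fences are the white L with corner at about (325,255), key at (406,115), and wheels at x≈366, 405 and 450. Tags A and C are at (84,165) and (110,253).

```bash
python3 - <<'E'
from h import *
c=load('w1');im=c['image'];hsv=cv2.cvtColor(im,cv2.COLOR_RGB2HSV)
def pts(m): 
    v,u=np.nonzero(m); return u,v
# fence tops
m=(im.min(2)>225); m[:120]=0;m[265:]=0;m[:,:255]=0;m[:,335:]=0
for v in (135,160,185,210,235,245): 
    u=np.nonzero(m[v])[0]; print('side',v,u.min(),u.max(),onz(c,u.min()-.5,v,.07)[:2],onz(c,u.max()+.5,v,.07)[:2])
for u in (265,280,295,310): 
    v=np.nonzero(m[:,u])[0]; print('end',u,v.min(),v.max(),onz(c,u,v.min()-.5,.07)[:2],onz(c,u,v.max()+.5,.07)[:2])
b=[(219,93),(470,92),(232,257)]
for p in b: print(onz(c,*p,.03))
# slab brown
m=((hsv[:,:,2]<150)&(hsv[:,:,1]>130)).astype(np.uint8)
print(hsv[100,350],hsv[85,350],hsv[180,260],hsv[115,406],hsv[145,380])
g=cv2.cvtColor(im,cv2.COLOR_RGB2GRAY)
circ=cv2.HoughCircles(g[90:145,375:440],cv2.HOUGH_GRADIENT,1,5,param1=100,param2=12,minRadius=9,maxRadius=26);print(circ)
E
python3 - <<'E'
import cv2
im=cv2.imread('pics/w1.png')[85:265,210:480]; cv2.imwrite('pics/crop1.png',cv2.resize(im,None,fx=2.96,fy=2.96,interpolation=cv2.INTER_CUBIC))
E
```

```text
side 135 320 325 [0.48183117 0.10574504] [0.48327111 0.11180423]
side 160 321 325 [0.50748626 0.10063683] [0.50871132 0.10579067]
side 185 321 325 [0.53397617 0.09426004] [0.53522742 0.09952278]
side 210 321 326 [0.56161055 0.08760774] [0.56314485 0.09405939]
side 235 321 326 [0.5904652  0.08066169] [0.59203376 0.08725569]
side 245 322 326 [0.60263079 0.0789054 ] [0.6039497  0.08444934]
end 265 253 257 [0.59669595 0.01367134] [0.60274118 0.01192108]
end 280 253 257 [0.6006787  0.03041109] [0.60674208 0.02873618]
end 295 253 257 [0.60466172 0.04715197] [0.61074326 0.04555242]
end 310 253 257 [0.60864502 0.06389399] [0.6147447  0.06236982]
[0.41484952 0.00629013 0.03      ]
[0.47841052 0.27844852 0.03      ]
[ 0.60933409 -0.04060983  0.03      ]
[ 11 174  82] [ 13  96 111] [101  22 125] [140   5 165] [103  19 190]
[[[29.5 25.5 19.6]
  [30.5 20.5 16.6]
  [25.5 21.5 20.8]
  [34.5 24.5 16. ]
  [24.5 26.5 17.7]
  [27.5 31.5 14.1]
  [34.5 30.5 13. ]
  [31.5 34.5 12.1]]]
```

View pics/crop1.png

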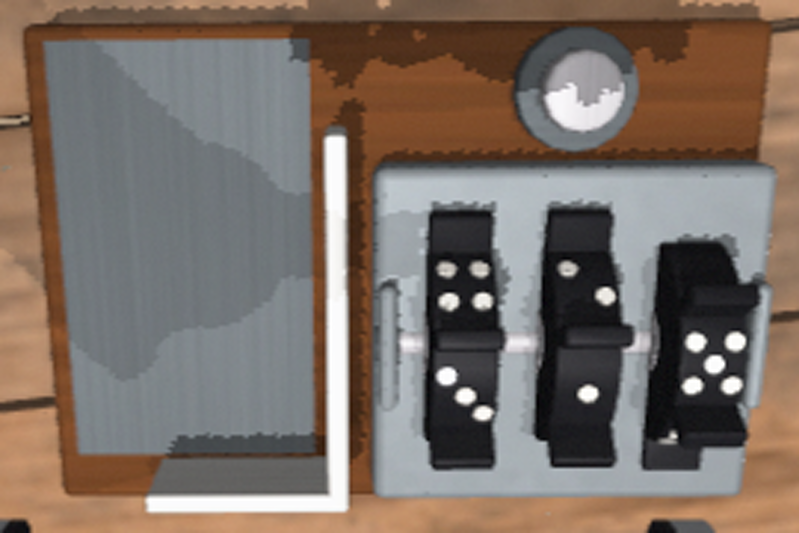

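Crop: left wheel shows 5 up with ribs at (725,297) and (710,437). The middle wheel has a rib on top at (585,336) between 1 and 2, and the right one at (457,338) between 3 and 4. Key silver top is at (584,90) and the axle line at y≈342.

```bash
cat >> h.py <<'E'
a=np.radians(-13.1); EX=np.array([np.cos(a),np.sin(a),0]); EY=np.array([-np.sin(a),np.cos(a),0]); O=.505*EX+.2124*EY
Rm=np.array([EX,EY,[0,0,1]])
def emb(p): return Rm@(np.array(p)-O)
def wor(e): return O+Rm.T@np.array(e)
def rib(c,u,v,ax,rad=.054):
    o,d=ray(c,u,v); o=emb(o);d=Rm@d; P=np.array([o[0]-ax,o[2]-.046]);D=np.array([d[0],d[2]])
    k=np.roots([D@D,2*P@D,P@P-rad**2]).min(); q=o+k*d; return np.degrees(np.arctan2(q[0]-ax,q[2]-.046)),q
E
python3 - <<'E'
from h import *
np.set_printoptions(precision=4,suppress=True)
c=load('w1');f=lambda x,y:(210+(x+.5)/2.96-.5,85+(y+.5)/2.96-.5)
for x in(408,520,640): print('axle',emb(onz(c,*f(x,342),.046)))
for n,p in dict(L1=(725,297),L2=(705,437),M=(585,336),R=(460,338)).items(): print(n,rib(c,*f(*p),.02))
t=load('top0'); a1,d1=ray(c,*f(584,90)); a2,d2=ray(t,222+200.5/6.5-.5,178+390.5/6.5-.5)
s=np.linalg.lstsq(np.c_[d1,-d2],a2-a1,rcond=None)[0]; print('key',a1+s[0]*d1,a2+s[1]*d2)
for z in(.04,.05,.06):print(z,emb(onz(c,*f(584,90),z)),emb(onz(c,*f(577,90),z)))
# housing corners z .05
for p in[(375,165),(775,167),(377,496),(742,494)]: print(emb(onz(c,*f(*p),.05)))
for h in(.05,.138,.094): print(wor([.02,h,.09]))
E
```

```text
axle [0.018  0.0316 0.046 ]
axle [0.0183 0.0758 0.046 ]
axle [0.0185 0.1232 0.046 ]
L1 (np.float64(-34.58972188382272), array([-0.0107,  0.1376,  0.0905]))
L2 (np.float64(20.175248028377737), array([0.0386, 0.1334, 0.0967]))
M (np.float64(-20.229832648394865), array([0.0013, 0.0887, 0.0967]))
R (np.float64(-19.711742114220943), array([0.0018, 0.0458, 0.0968]))
key [0.4813 0.1938 0.0868] [0.4805 0.1937 0.0868]
0.04 [-0.078   0.0963  0.04  ] [-0.078   0.0937  0.04  ]
0.05 [-0.0784  0.094   0.05  ] [-0.0784  0.0914  0.05  ]
0.06 [-0.0789  0.0917  0.06  ] [-0.0789  0.0892  0.06  ]
[-0.0517  0.018   0.05  ]
[-0.0503  0.1668  0.05  ]
[0.0824 0.0196 0.05  ]
[0.0823 0.1687 0.05  ]
[0.5708 0.1366 0.09  ]
[0.5908 0.2223 0.09  ]
[0.5808 0.1794 0.09  ]
```

```bash
python3 -m pendant '[[[13,41,0],[0,0,0],-1],[[0,0,-50],[0,0,0],-1],[[0,0,-50],[0,0,0],-1],[[0,0,-40],[0,0,0],-1],[[0,0,0],[0,0,0],-1],[[0,0,0],[0,0,0],-1]]'; python3 - <<'E'
from h import *
print(emb(r.get_obs()['tcp_pos'])); snap('wrist','w2')
E
```

```text
clock: 2.45
tcp_pos: [0.5311, 0.1446, 0.1526]
tcp_rot: [[-0.973, 0.229, 0.002], [0.229, 0.973, 0.001], [-0.001, 0.002, -1.0]]
force: [0.2, 0.2, 0.2]
gripper_width: -0.001
grip_force: 0.0
[-0.02047783  0.04879325  0.1526473 ]
```

View pics/w2.png

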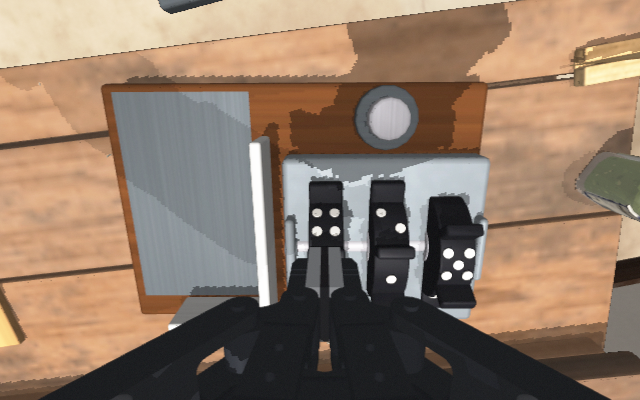

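The shut fingers stand over the right wheel (325,270), centred in y.

```bash
python3 -m pendant '[[[0,0,-40],[0,0,0],-1],[[0,0,-23],[0,0,0],-1],[[0,0,0],[0,0,0],-1]]'
python3 -m pendant '[[[8,-2,0],[0,0,0],-1],[[8,-2,0],[0,0,0],-1],[[8,-2,0],[0,0,0],-1],[[8,-2,0],[0,0,0],-1],[[8,-2,0],[0,0,0],-1],[[6,-1,0],[0,0,0],-1],[[0,0,0],[0,0,0],-1],[[0,0,0],[0,0,0],-1]]'; python3 - <<'E'
from h import *
print(emb(r.get_obs()['tcp_pos']))
E
```

```text
clock: 2.88
tcp_pos: [0.5307, 0.1433, 0.0887]
tcp_rot: [[-0.973, 0.231, -0.0], [0.231, 0.973, -0.0], [0.0, -0.0, -1.0]]
force: [0.4, 1.2, -0.0]
gripper_width: -0.003
grip_force: 0.0
clock: 3.88
tcp_pos: [0.5769, 0.1321, 0.0884]
tcp_rot: [[-0.973, 0.231, 0.001], [0.231, 0.973, 0.0], [-0.001, 0.0, -1.0]]
force: [0.1, 0.1, -0.3]
gripper_width: -0.002
grip_force: 0.0
[0.02694775 0.04696891 0.08836793]
```

```bash
python3 -m pendant '[[[-3,1,0],[0,0,0],-1],[[0,0,40],[0,0,0],-1],[[10,44,0],[0,0,0],-1],[[0,0,0],[0,0,0],-1],[[0,0,-40],[0,0,0],-1],[[-7,2,0],[0,0,0],-1],[[-7,2,0],[0,0,0],-1],[[0,0,0],[0,0,0],-1],[[0,0,0],[0,0,0],-1]]'; python3 - <<'E'
from h import *
print(emb(r.get_obs()['tcp_pos']))
E
```

```text
clock: 5.0
tcp_pos: [0.5695, 0.1809, 0.0885]
tcp_rot: [[-0.973, 0.231, -0.0], [0.231, 0.973, -0.0], [0.0, -0.0, -1.0]]
force: [0.8, -0.4, 0.4]
gripper_width: -0.0
grip_force: 0.0
[0.00863538 0.09285351 0.08852626]
```

```bash
python3 -m pendant '[[[3,-1,0],[0,0,0],-1],[[0,0,45],[0,0,0],-1],[[30,15,0],[0,0,0],-1],[[31,16,0],[0,0,0],-1],[[0,0,0],[0,0,0],-1],[[0,0,-45],[0,0,0],-1],[[0,0,0],[0,0,0],-1]]'
python3 -m pendant '[[[-8,2,0],[0,0,0],-1],[[-8,2,0],[0,0,0],-1],[[-8,2,0],[0,0,0],-1],[[-8,2,0],[0,0,0],-1],[[-8,2,0],[0,0,0],-1],[[-8,2,0],[0,0,0],-1],[[-6,1,0],[0,0,0],-1],[[0,0,0],[0,0,0],-1],[[0,0,0],[0,0,0],-1]]'; python3 - <<'E'
from h import *
print(emb(r.get_obs()['tcp_pos']))
E
```

```text
clock: 5.88
tcp_pos: [0.6301, 0.2091, 0.0851]
tcp_rot: [[-0.973, 0.231, -0.008], [0.231, 0.973, -0.004], [0.007, -0.006, -1.0]]
force: [0.5, 0.2, 0.5]
gripper_width: -0.001
grip_force: 0.0
clock: 7.0
tcp_pos: [0.5793, 0.2241, 0.0881]
tcp_rot: [[-0.973, 0.231, -0.001], [0.231, 0.973, -0.0], [0.001, -0.0, -1.0]]
force: [0.5, 0.5, 0.1]
gripper_width: -0.001
grip_force: 0.0
[0.00843247 0.13713288 0.08814512]
```

Second stroke on the left wheel, then lift and look.

```bash
python3 -m pendant '[[[3,-1,0],[0,0,0],-1],[[0,0,45],[0,0,0],-1],[[25,-6,0],[0,0,0],-1],[[26,-6,0],[0,0,0],-1],[[0,0,0],[0,0,0],-1],[[0,0,-45],[0,0,0],-1],[[0,0,0],[0,0,0],-1]]'
python3 -m pendant '[[[-8,2,0],[0,0,0],-1],[[-8,2,0],[0,0,0],-1],[[-8,2,0],[0,0,0],-1],[[-8,2,0],[0,0,0],-1],[[-8,2,0],[0,0,0],-1],[[-8,2,0],[0,0,0],-1],[[-6,1,0],[0,0,0],-1],[[0,0,0],[0,0,0],-1],[[0,0,0],[0,0,0],-1]]'; python3 - <<'E'
from h import *
print(emb(r.get_obs()['tcp_pos']))
E
python3 -m pendant '[[[3,-1,0],[0,0,0],-1],[[0,0,60],[0,0,0],-1],[[-10,-40,60],[0,0,0],-1],[[-10,-45,60],[0,0,0],-1],[[0,-20,20],[0,0,0],0.4],[[0,0,0],[0,0,0],0.4],[[0,0,0],[0,0,0],0.4]]'
python3 - <<'E'
from h import *
c=snap('wrist','w3'); im=c['image'][:,:,::-1]; print(proj(c,wor([.018,.092,.09])))
u,v=proj(c,wor([.018,.092,.09])).astype(int); print(u,v)
cv2.imwrite('pics/crop3.png',cv2.resize(im[max(v-70,0):v+60,max(u-80,0):u+80],None,fx=4.5,fy=4.5,interpolation=cv2.INTER_CUBIC))
E
```

```text
clock: 7.88
tcp_pos: [0.6297, 0.2102, 0.085]
tcp_rot: [[-0.973, 0.23, -0.009], [0.23, 0.973, -0.003], [0.008, -0.005, -1.0]]
force: [-0.6, -0.1, -0.1]
gripper_width: 0.003
grip_force: 0.0
clock: 9.0
tcp_pos: [0.5788, 0.2241, 0.0878]
tcp_rot: [[-0.973, 0.231, -0.002], [0.231, 0.973, -0.0], [0.002, -0.001, -1.0]]
force: [0.4, -0.3, 0.5]
gripper_width: 0.003
grip_force: 0.0
[0.00795734 0.1370327  0.08782148]
clock: 9.88
tcp_pos: [0.5651, 0.1327, 0.2681]
tcp_rot: [[-0.973, 0.23, -0.002], [0.23, 0.973, 0.001], [0.002, 0.0, -1.0]]
force: [-0.5, 0.2, -0.0]
gripper_width: 0.635
grip_force: 0.0
[374.09003095 179.90720473]
374 179
```

View pics/crop3.png

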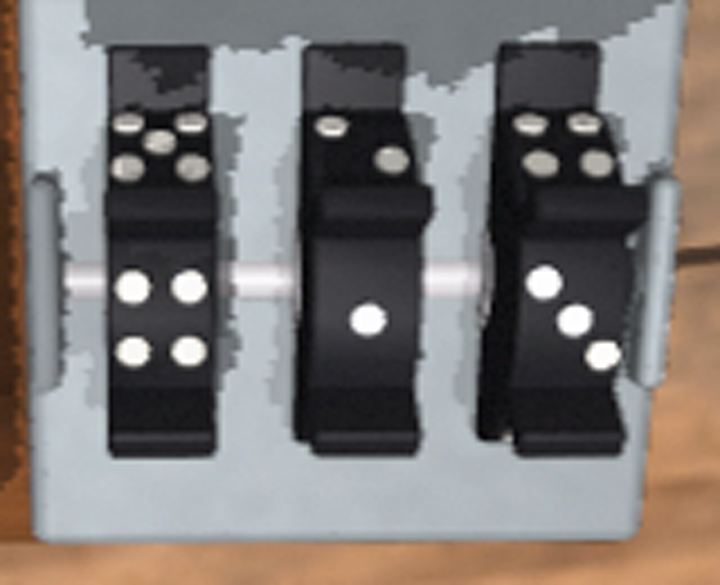

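The faces up are 3, 1, 4, with dot centres at (573,319), (368,319), (161,319) and ribs on both sides. Now the angles, and the tags re-measured.

```bash
cat >> h.py <<'E'
def tags(c,zt=.008):
    hsv=cv2.cvtColor(c['image'],cv2.COLOR_RGB2HSV)
    m=((hsv[:,:,2]>212)&(hsv[:,:,1]>80)&(hsv[:,:,0]<30)).astype(np.uint8)
    m[:180]=0;m[:,:225]=0;m[268:]=0;m[:,466:]=0
    for k in cv2.findContours(m,0,1)[0]:
        if cv2.contourArea(k)<60: continue
        b=cv2.boxPoints(cv2.minAreaRect(k)); P=np.array([onz(c,*p,zt) for p in b]); s=np.diff(P,axis=0)[:2]; L=np.linalg.norm(s,axis=1); d=s[L.argmax()]
        ang=np.degrees(np.arctan2(d[1],d[0])); ang=(ang+90)%180-90
        print(cv2.contourArea(k),np.round(P.mean(0)*1000,1),'L',np.round(L*1000),'ang',round(ang,1))
E
python3 - <<'E'
from h import *
c=load('w3');g=lambda x,y:(374-80+(x+.5)/4.5-.5,179-70+(y+.5)/4.5-.5)
for p in[(573,319),(368,319),(161,319)]: print([round(rib(c,*g(*p),ax,.040)[0],1) for ax in(.018,.020)])
for p in[(100,279),(260,279),(450,279)]: print('axle',emb(onz(c,*g(*p),.046)))
print('housing',[emb(onz(c,*g(*p),.05)) for p in((40,540),(638,540))])
tags(snap('top','top1'))
E
```

```text
[np.float64(1.0), np.float64(-1.9)]
[np.float64(0.7), np.float64(-2.1)]
[np.float64(0.5), np.float64(-2.3)]
axle [0.01768604 0.03564415 0.046     ]
axle [0.01782195 0.07375531 0.046     ]
axle [0.01798336 0.11901584 0.046     ]
housing [array([0.08246589, 0.02021607, 0.05      ]), array([0.08300298, 0.16825189, 0.05      ])]
339.0 [ 456.5 -195.     8. ] L [79. 48.] ang -25.4
335.5 [ 472.  -349.1    8. ] L [78. 48.] ang -26.5
321.5 [ 559.4 -174.7    8. ] L [45. 78.] ang -2.1
```

Wheels are within about 1°. Tag C was knocked to (559,-175). I'll pick tag A first.

```bash
python3 -m pendant '[[[-16,-47,0],[0,0,-2],0.5],[[-16,-47,0],[0,0,-2],0.5],[[-16,-47,0],[0,0,-2],0.5],[[-16,-47,0],[0,0,-2],0.5],[[-15,-47,-20],[0,0,-2],0.5],[[-15,-47,-40],[0,0,-2],0.5],[[-15,-46,-40],[0,0,0],0.5],[[0,0,-50],[0,0,0],0.5],[[0,0,-50],[0,0,0],0.5],[[0,0,0],[0,0,0],0.5]]'
python3 -m pendant '[[[0,0,0],[0,0,0],0.5]]'; python3 - <<'E'
from h import *
c=snap('wrist','w4')
E
```

```text
clock: 11.22
tcp_pos: [0.4546, -0.1933, 0.0666]
tcp_rot: [[-0.905, 0.426, -0.009], [0.426, 0.905, 0.003], [0.009, -0.001, -1.0]]
force: [0.4, 0.3, 0.2]
gripper_width: 0.754
grip_force: 0.0
clock: 11.35
tcp_pos: [0.4579, -0.1949, 0.071]
tcp_rot: [[-0.904, 0.427, 0.001], [0.427, 0.904, 0.0], [-0.001, 0.0, -1.0]]
force: [-0.7, -0.1, 0.4]
gripper_width: 0.749
grip_force: 0.0
```

View pics/w4.png

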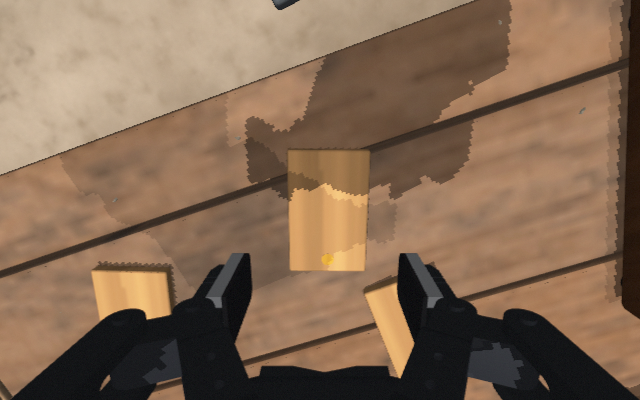

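Tag A is centred between the fingers at (328,210) and aligned with them.

```bash
python3 - <<'E'
from h import *
c=load('w4'); print(proj(c,[.4579,-.1949,.008]))
E
python3 -m pendant '[[[0,0,-40],[0,0,0],0.5],[[0,0,-29],[0,0,0],0.5],[[0,0,0],[0,0,0],0.5],[[0,0,0],[0,0,0],0],[[0,0,0],[0,0,0],-0.5],[[0,0,0],[0,0,0],-0.5],[[0,0,0],[0,0,0],-0.5],[[0,0,0],[0,0,0],-0.5]]'
```

```text
[324.28186323 216.54947131]
clock: 12.4
tcp_pos: [0.4583, -0.1958, 0.0038]
tcp_rot: [[-0.904, 0.428, 0.004], [0.428, 0.904, -0.001], [-0.004, 0.001, -1.0]]
force: [-1.4, 1.0, 6.0]
gripper_width: 0.542
grip_force: 60.5
```

```bash
python3 -m pendant '[[[0,0,40],[0,0,0],-0.5],[[0,0,50],[0,0,0],-0.5],[[16,39,30],[0,0,2],-0.5],[[17,39,0],[0,0,2],-0.5],[[16,39,0],[0,0,2],-0.5],[[17,39,0],[0,0,2],-0.5],[[16,39,0],[0,0,2],-0.5],[[17,39,0],[0,0,2],-0.5],[[0,0,0],[0,0,0],-0.5],[[0,0,0],[0,0,0],-0.5]]'; python3 - <<'E'
from h import *
p=r.get_obs()['tcp_pos'];print(Rm@(p-[.6114,.0761,.03])); c=snap('wrist','w5')
E
```

```text
clock: 13.65
tcp_pos: [0.556, 0.0376, 0.1226]
tcp_rot: [[-0.973, 0.232, 0.001], [0.232, 0.973, -0.001], [-0.001, -0.001, -1.0]]
force: [-0.4, -0.1, 0.2]
gripper_width: 0.538
grip_force: 61.4
[-0.04526058 -0.05002324  0.09258344]
```

View pics/w5.png

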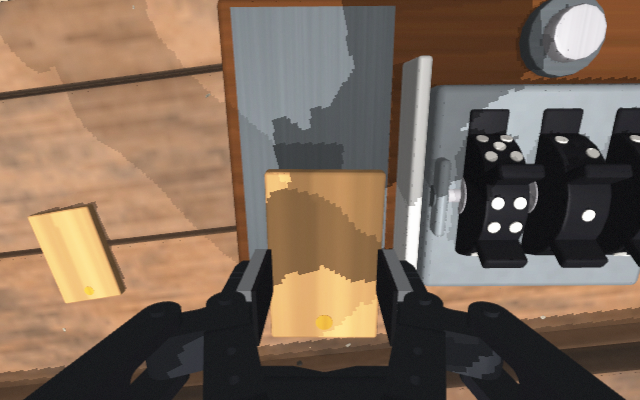

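Tag A is held square at (325,255), right of the side fence. Lowering it onto the bed.

```bash
python3 -m pendant '[[[0,0,-40],[0,0,0],-0.5],[[0,0,-36],[0,0,0],-0.5],[[0,0,-5],[0,0,0],-0.5],[[0,0,-4],[0,0,0],-0.5],[[0,0,0],[0,0,0],-0.5],[[0,0,0],[0,0,0],-0.5]]'
python3 -m pendant '[[[0,0,0],[0,0,0],0.35],[[0,0,0],[0,0,0],0.35],[[0,0,0],[0,0,0],0.35],[[0,0,50],[0,0,0],0.35],[[0,0,50],[0,0,0],0.35],[[0,0,30],[0,0,0],0.5],[[0,0,0],[0,0,0],0.5]]'
python3 - <<'E'
from h import *
tags(snap('top','top2'))
E
```

```text
clock: 14.45
tcp_pos: [0.5568, 0.0385, 0.0373]
tcp_rot: [[-0.973, 0.231, 0.002], [0.231, 0.973, 0.0], [-0.002, 0.001, -1.0]]
force: [0.5, 0.7, -0.6]
gripper_width: 0.539
grip_force: 61.7
clock: 15.32
tcp_pos: [0.5577, 0.0387, 0.1685]
tcp_rot: [[-0.973, 0.231, 0.005], [0.231, 0.973, 0.001], [-0.005, 0.002, -1.0]]
force: [0.2, 0.3, 0.3]
gripper_width: 0.754
grip_force: 0.0
337.0 [ 472.  -349.1    8. ] L [78. 48.] ang -26.5
321.5 [ 559.4 -174.7    8. ] L [45. 78.] ang -2.1
```

```bash
python3 -m pendant '[[[0,-43,0],[0,0,2],0.5],[[0,-43,0],[0,0,2],0.5],[[0,-43,0],[0,0,2],0.5],[[0,-42,-30],[0,0,2],0.5],[[0,-42,-35],[0,0,2],0.5],[[0,0,-35],[0,0,1],0.5],[[0,0,0],[0,0,0],0.5],[[0,0,0],[0,0,0],0.5]]'; python3 - <<'E'
from h import *
c=snap('wrist','w6'); p=r.get_obs()['tcp_pos']; print(proj(c,[p[0],p[1],.008]))
hsv=cv2.cvtColor(c['image'],cv2.COLOR_RGB2HSV); m=((hsv[:,:,2]>150)&(hsv[:,:,1]>80)&(hsv[:,:,0]<30)).astype(np.uint8)
E
```

```text
clock: 16.38
tcp_pos: [0.5564, -0.1733, 0.0664]
tcp_rot: [[-0.999, 0.04, -0.0], [0.04, 0.999, 0.001], [0.0, 0.001, -1.0]]
force: [0.4, 0.1, -0.2]
gripper_width: 0.751
grip_force: 0.0
[324.90039893 220.10013937]
```

View pics/w6.png

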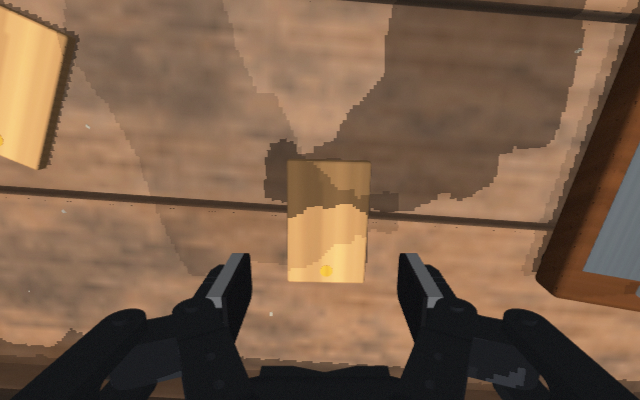

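Tag C is centred between the fingers at (328,221).

```bash
python3 -m pendant '[[[0,0,-40],[0,0,0],0.5],[[0,0,-25],[0,0,0],0.5],[[0,0,0],[0,0,0],0.5],[[0,0,0],[0,0,0],0],[[0,0,0],[0,0,0],-0.5],[[0,0,0],[0,0,0],-0.5],[[0,0,0],[0,0,0],-0.5],[[0,0,0],[0,0,0],-0.5]]'
python3 -m pendant '[[[0,0,40],[0,0,0],-0.5],[[0,0,50],[0,0,0],-0.5],[[-1,43,30],[0,0,-2],-0.5],[[-1,43,0],[0,0,-2],-0.5],[[-1,42,0],[0,0,-2],-0.5],[[0,42,0],[0,0,-2],-0.5],[[0,42,0],[0,0,-2],-0.5],[[0,0,0],[0,0,-0.8],-0.5],[[0,0,0],[0,0,0],-0.5],[[0,0,0],[0,0,0],-0.5]]'; python3 - <<'E'
from h import *
p=r.get_obs()['tcp_pos'];print(Rm@(p-[.6114,.0761,.03])); c=snap('wrist','w7')
E
```

```text
clock: 17.42
tcp_pos: [0.5573, -0.1742, 0.0034]
tcp_rot: [[-0.999, 0.041, 0.003], [0.041, 0.999, -0.0], [-0.003, -0.0, -1.0]]
force: [-1.4, 1.4, 6.1]
gripper_width: 0.546
grip_force: 60.9
clock: 18.68
tcp_pos: [0.5533, 0.0357, 0.1216]
tcp_rot: [[-0.973, 0.23, 0.001], [0.23, 0.973, -0.001], [-0.001, -0.001, -1.0]]
force: [-0.8, -0.6, -0.5]
gripper_width: 0.543
grip_force: 61.5
[-0.04746466 -0.05257522  0.09160447]
```

View pics/w7.png

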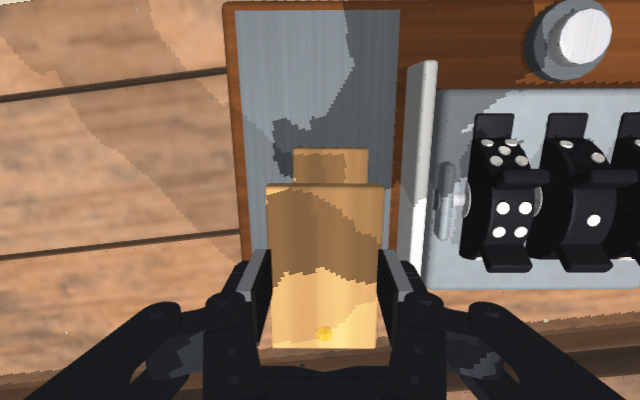

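Tag C is held over tag A (A's near edge visible at (331,165)); it needs about 3 mm of +y, then down.

```bash
python3 -m pendant '[[[1,3,-40],[0,0,0],-0.5],[[0,0,-27],[0,0,0],-0.5],[[0,0,-6],[0,0,0],-0.5],[[0,0,-4],[0,0,0],-0.5],[[0,0,0],[0,0,0],-0.5],[[0,0,0],[0,0,0],-0.5]]'
python3 -m pendant '[[[0,0,0],[0,0,0],0.35],[[0,0,0],[0,0,0],0.35],[[0,0,0],[0,0,0],0.35],[[0,0,50],[0,0,0],0.35],[[0,0,50],[0,0,0],0.35],[[0,0,30],[0,0,0],0.5],[[-16,-50,0],[0,0,-2],0.5],[[-16,-50,0],[0,0,-2],0.5],[[-16,-50,0],[0,0,-2],0.5],[[0,0,0],[0,0,0],0.5]]'
python3 - <<'E'
from h import *
tags(snap('top','top3'))
c=snap('wrist','w8')
E
```

```text
clock: 19.48
tcp_pos: [0.5547, 0.0405, 0.0451]
tcp_rot: [[-0.974, 0.228, 0.002], [0.228, 0.974, 0.0], [-0.001, 0.001, -1.0]]
force: [-0.1, -0.0, -0.8]
gripper_width: 0.545
grip_force: 61.6
clock: 20.72
tcp_pos: [0.5037, -0.1152, 0.1741]
tcp_rot: [[-0.942, 0.337, -0.003], [0.337, 0.942, -0.003], [0.001, -0.004, -1.0]]
force: [0.7, 0.4, 1.0]
gripper_width: 0.751
grip_force: 0.0
339.0 [ 472.2 -349.     8. ] L [79. 49.] ang -26.5
337.0 [560.3  37.2   8. ] L [83. 50.] ang -13.4
```

```bash
python3 -m pendant '[[[-7,-47,0],[0,0,-1.4],0.5],[[-7,-47,0],[0,0,-1.4],0.5],[[-7,-47,0],[0,0,-1.4],0.5],[[-7,-47,-30],[0,0,-1.4],0.5],[[-7,-46,-35],[0,0,-1.4],0.5],[[0,0,-40],[0,0,0],0.5],[[0,0,0],[0,0,0],0.5],[[0,0,0],[0,0,0],0.5]]'; python3 - <<'E'
from h import *
c=snap('wrist','w9'); p=r.get_obs()['tcp_pos']; print(proj(c,[p[0],p[1],.008]))
hsv=cv2.cvtColor(c['image'],cv2.COLOR_RGB2HSV)[100:320,230:420]; m=((hsv[:,:,2]>195)&(hsv[:,:,1]>80)&(hsv[:,:,0]<30)).astype(np.uint8)
cv2.imwrite('pics/crop9.png',c['image'][100:330,200:450,::-1])
for k in cv2.findContours(m,0,1)[0]:
  if cv2.contourArea(k)>800: print(cv2.contourArea(k),cv2.boundingRect(k),cv2.minAreaRect(k))
E
```

```text
clock: 21.82
tcp_pos: [0.4731, -0.3418, 0.0703]
tcp_rot: [[-0.899, 0.438, 0.002], [0.438, 0.899, 0.0], [-0.002, 0.001, -1.0]]
force: [0.3, 0.1, 0.5]
gripper_width: 0.748
grip_force: 0.0
[323.57642161 217.22602909]
6222.0 (49, 84, 79, 92) ((87.19815063476562, 129.3666229248047), (77.72002410888672, 91.2425765991211), 1.5911403894424438)
```

View pics/crop9.png

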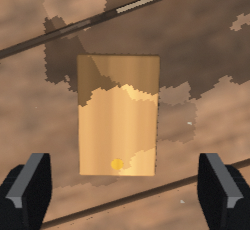

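Tag B sits at crop (118,116), i.e. (318,216) in the full image, about 4–7 mm to −y of the TCP. Correct and grasp.

```bash
python3 -m pendant '[[[-2,-5,-40],[0,0,0],0.5],[[0,0,-28],[0,0,0],0.5],[[0,0,0],[0,0,0],0.5],[[0,0,0],[0,0,0],0],[[0,0,0],[0,0,0],-0.5],[[0,0,0],[0,0,0],-0.5],[[0,0,0],[0,0,0],-0.5],[[0,0,0],[0,0,0],-0.5],[[0,0,40],[0,0,0],-0.5],[[0,0,50],[0,0,0],-0.5]]'
python3 -m pendant '[[[10,49,30],[0,0,1.5],-0.5],[[11,49,0],[0,0,1.5],-0.5],[[10,49,0],[0,0,1.5],-0.5],[[11,49,0],[0,0,1.5],-0.5],[[10,49,0],[0,0,1.5],-0.5],[[11,49,0],[0,0,1.5],-0.5],[[10,48,0],[0,0,1.5],-0.5],[[10,43,0],[0,0,2.4],-0.5],[[0,0,0],[0,0,0],-0.5],[[0,0,0],[0,0,0],-0.5]]'; python3 - <<'E'
from h import *
p=r.get_obs()['tcp_pos'];print(Rm@(p-[.6114,.0761,.03]));
E
```

```text
clock: 23.12
tcp_pos: [0.4692, -0.3483, 0.0931]
tcp_rot: [[-0.898, 0.44, 0.0], [0.44, 0.898, -0.0], [-0.0, 0.0, -1.0]]
force: [0.4, -0.6, -0.4]
gripper_width: 0.544
grip_force: 61.4
clock: 24.38
tcp_pos: [0.5523, 0.0358, 0.1222]
tcp_rot: [[-0.973, 0.23, 0.001], [0.23, 0.973, -0.001], [-0.001, -0.0, -1.0]]
force: [-0.3, -0.7, 0.5]
gripper_width: 0.543
grip_force: 61.4
[-0.04845706 -0.05261004  0.09222083]
```

```bash
python3 -m pendant '[[[2,3,-40],[0,0,0],-0.5],[[0,0,-20],[0,0,0],-0.5],[[0,0,-6],[0,0,0],-0.5],[[0,0,-3],[0,0,0],-0.5],[[0,0,0],[0,0,0],-0.5],[[0,0,0],[0,0,0],-0.5]]'
python3 -m pendant '[[[0,0,0],[0,0,0],0.35],[[0,0,0],[0,0,0],0.35],[[0,0,0],[0,0,0],0.35],[[0,0,50],[0,0,0],0.35],[[0,0,50],[0,0,0],0.35],[[-27,-10,25],[0,0,0],0.5],[[-27,-10,0],[0,0,0],0.5],[[0,0,0],[0,0,0],0.5]]'
python3 - <<'E'
from h import *
c=snap('wrist','w10'); cv2.imwrite('pics/crop10.png',cv2.resize(c['image'][80:400,180:480,::-1],None,fx=1.8,fy=1.8))
E
```

```text
clock: 25.12
tcp_pos: [0.5546, 0.0394, 0.053]
tcp_rot: [[-0.973, 0.23, 0.001], [0.23, 0.973, 0.0], [-0.001, 0.001, -1.0]]
force: [0.3, 0.1, -0.4]
gripper_width: 0.544
grip_force: 61.5
clock: 26.12
tcp_pos: [0.4978, 0.0183, 0.1776]
tcp_rot: [[-0.973, 0.23, -0.002], [0.23, 0.973, -0.001], [0.002, -0.002, -1.0]]
force: [-0.1, 0.8, -0.1]
gripper_width: 0.748
grip_force: 0.0
```

View pics/crop10.png

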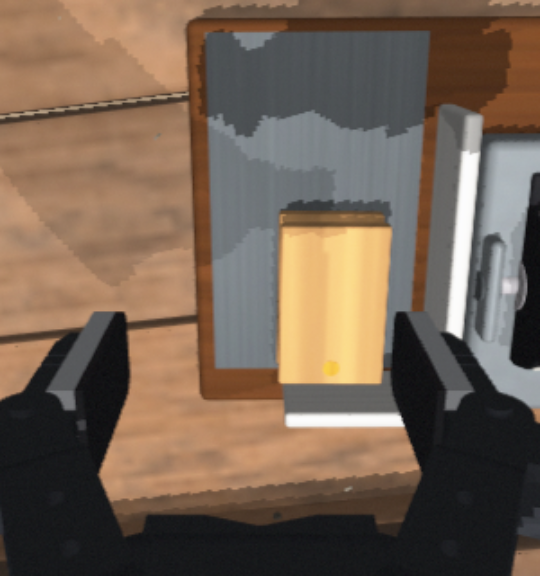

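The three tags lie stacked on the bed at crop (335,300), nearly in line, short of both fences. First push along +x.

```bash
python3 -m pendant '[[[-10,35,0],[0,0,0],-1],[[0,0,0],[0,0,0],-1],[[0,0,0],[0,0,0],-1],[[0,0,-50],[0,0,0],-1],[[0,0,-50],[0,0,0],-1],[[0,0,-40],[0,0,0],-1],[[0,0,-4],[0,0,0],-1],[[0,0,0],[0,0,0],-1],[[0,0,0],[0,0,0],-1]]'; python3 - <<'E'
from h import *
o=r.get_obs();print(Rm@(o['tcp_pos']-[.6114,.0761,.03]),o['joint_positions'])
E
```

```text
clock: 27.3
tcp_pos: [0.4913, 0.0544, 0.0347]
tcp_rot: [[-0.973, 0.23, 0.003], [0.23, 0.973, 0.001], [-0.003, 0.001, -1.0]]
force: [0.0, 0.2, 0.0]
gripper_width: -0.001
grip_force: 0.0
[-0.11203278 -0.04831983  0.00471769] [ -9.49974685  50.05773464  -3.55914087 119.952525    15.54067199
  10.23980885  49.62060417]
```

```bash
python3 -m pendant '[[[0,0,-2],[0,0,0],-1],[[3,-0.7,0],[0,0,0],-1],[[3,-0.7,0],[0,0,0],-1],[[3,-0.7,0],[0,0,0],-1],[[3,-0.7,0],[0,0,0],-1],[[3,-0.7,0],[0,0,0],-1],[[2,-0.5,0],[0,0,0],-1],[[0,0,0],[0,0,0],-1]]'; python3 -m pendant '[[[1,-0.2,0],[0,0,0],-1],[[1,-0.2,0],[0,0,0],-1],[[0,0,0],[0,0,0],-1]]';  python3 - <<'E'
from h import *
o=r.get_obs();print(Rm@(o['tcp_pos']-[.6114,.0761,.03]),Rm@o['force'])
E
```

```text
clock: 28.3
tcp_pos: [0.5071, 0.0504, 0.0311]
tcp_rot: [[-0.973, 0.229, -0.0], [0.229, 0.973, 0.0], [0.0, -0.0, -1.0]]
force: [-0.1, 0.0, -0.3]
gripper_width: 0.002
grip_force: 0.1
clock: 28.68
tcp_pos: [0.5093, 0.0502, 0.0312]
tcp_rot: [[-0.973, 0.229, 0.0], [0.229, 0.973, 0.0], [-0.0, 0.0, -1.0]]
force: [-0.6, -0.2, -0.2]
gripper_width: 0.0
grip_force: 0.3
[-0.09356209 -0.04839258  0.00116301] [-0.52897073 -0.34345558 -0.24606146]
```

```bash
for i in 1 2; do python3 -m pendant '[[[1,-0.2,0],[0,0,0],-1],[[1,-0.2,0],[0,0,0],-1],[[0,0,0],[0,0,0],-1]]'|grep -E 'tcp_pos|force'; done
```

```text
tcp_pos: [0.5095, 0.05, 0.0311]
force: [-4.5, 2.4, 3.1]
grip_force: 2.5
tcp_pos: [0.5094, 0.05, 0.0311]
force: [-8.2, 2.5, 5.5]
grip_force: 4.3
```

```bash
python3 -m pendant '[[[-10,2,0],[0,0,0],-1],[[0,0,50],[0,0,0],-1],[[0,0,50],[0,0,10],-1],[[12,-16,0],[0,0,10],-1],[[12,-16,0],[0,0,10],-1],[[12,-16,0],[0,0,10],-1],[[11,-14,0],[0,0,10],-1],[[0,0,0],[0,0,10],-1],[[0,0,0],[0,0,10],-1],[[0,0,0],[0,0,10],-1]]'; python3 -m pendant '[[[0,0,0],[0,0,10],-1],[[0,0,0],[0,0,0],-1],[[0,0,0],[0,0,0],-1]]'; python3 - <<'E'
from h import *
o=r.get_obs();print(Rm@(o['tcp_pos']-[.6114,.0761,.03]),Rm@o['tcp_rot'][:,0])
c=snap('wrist','w11')
E
```

```text
clock: 30.68
tcp_pos: [0.5509, -0.0111, 0.1312]
tcp_rot: [[-0.391, -0.92, 0.002], [-0.92, 0.391, 0.0], [-0.001, -0.002, -1.0]]
force: [-0.3, 0.3, 0.4]
gripper_width: -0.003
grip_force: 0.0
clock: 31.05
tcp_pos: [0.5504, -0.0108, 0.1312]
tcp_rot: [[-0.233, -0.973, 0.001], [-0.973, 0.233, -0.0], [-0.0, -0.001, -1.0]]
force: [0.6, 1.4, -0.5]
gripper_width: -0.001
grip_force: 0.0
[-0.03973031 -0.09851608  0.10117278] [-6.08319076e-03 -9.99981494e-01 -8.33864473e-05]
```

Down and push along +y (EY = (0.227, 0.974)).

```bash
python3 -m pendant '[[[0,0,-50],[0,0,0],-1],[[0,0,-40],[0,0,0],-1],[[0,0,-9],[0,0,0],-1],[[0,0,0],[0,0,0],-1]]'; python3 -m pendant '[[[1,4,0],[0,0,0],-1],[[1,4,0],[0,0,0],-1],[[1,4,0],[0,0,0],-1],[[1,4,0],[0,0,0],-1],[[1,4,0],[0,0,0],-1],[[1,4,0],[0,0,0],-1],[[0.5,2,0],[0,0,0],-1],[[0.5,2,0],[0,0,0],-1],[[0,0,0],[0,0,0],-1]]';  python3 - <<'E'
from h import *
o=r.get_obs();print(Rm@(o['tcp_pos']-[.6114,.0761,.03]),Rm@o['force'])
E
```

```text
clock: 31.6
tcp_pos: [0.5505, -0.0103, 0.0327]
tcp_rot: [[-0.23, -0.973, 0.0], [-0.973, 0.23, -0.0], [-0.0, -0.0, -1.0]]
force: [0.2, 0.1, 0.6]
gripper_width: -0.001
grip_force: 0.0
clock: 32.72
tcp_pos: [0.5572, 0.0177, 0.0322]
tcp_rot: [[-0.229, -0.973, 0.0], [-0.973, 0.229, 0.001], [-0.001, 0.0, -1.0]]
force: [0.3, 0.3, 0.2]
gripper_width: -0.002
grip_force: 0.0
[-0.03959518 -0.06913771  0.00218847] [0.25977492 0.38580018 0.2439537 ]
```

Contact with the fence is expected at about y = −61; carry on gently.

```bash
python3 -m pendant '[[[0.5,2,0],[0,0,0],-1],[[0.5,2,0],[0,0,0],-1],[[0.2,1,0],[0,0,0],-1],[[0.2,1,0],[0,0,0],-1],[[0,0,0],[0,0,0],-1]]'|grep -E 'tcp_pos|force'; for i in 1 2 3; do python3 -m pendant '[[[0.2,1,0],[0,0,0],-1],[[0.2,1,0],[0,0,0],-1],[[0,0,0],[0,0,0],-1]]'|grep -E 'tcp_pos|force'; done;  python3 - <<'E'
from h import *
o=r.get_obs();print(Rm@(o['tcp_pos']-[.6114,.0761,.03]),Rm@o['force'])
E
```

```text
tcp_pos: [0.5585, 0.0236, 0.0322]
force: [-0.0, 0.6, -1.0]
grip_force: 0.0
tcp_pos: [0.5588, 0.0252, 0.0322]
force: [-0.4, -1.5, 0.8]
grip_force: 0.6
tcp_pos: [0.5589, 0.0254, 0.0322]
force: [-0.2, -4.6, 2.5]
grip_force: 2.6
tcp_pos: [0.5589, 0.0253, 0.0322]
force: [-1.8, -8.2, 5.4]
grip_force: 4.1
[-0.03966281 -0.0613369   0.00217647] [ 0.11112319 -8.37437826  5.36536569]
```

```bash
python3 -m pendant '[[[-2,-10,0],[0,0,0],-1],[[0,0,50],[0,0,0],-1],[[0,0,50],[0,0,-10],-1],[[-15,15,0],[0,0,-10],-1],[[-15,15,0],[0,0,-10],-1],[[-15,15,0],[0,0,-10],-1],[[-13,13,0],[0,0,-10],-1],[[0,0,0],[0,0,-10],-1],[[0,0,0],[0,0,-10],-1],[[0,0,0],[0,0,-10],-1]]'; python3 -m pendant '[[[0,0,0],[0,0,-10],-1],[[0,0,0],[0,0,0],-1],[[0,0,-50],[0,0,0],-1],[[0,0,-40],[0,0,0],-1],[[0,0,-9],[0,0,0],-1],[[0,0,0],[0,0,0],-1]]'; python3 - <<'E'
from h import *
o=r.get_obs();print(Rm@(o['tcp_pos']-[.6114,.0761,.03]),Rm@o['tcp_rot'][:,0])
E
```

```text
clock: 35.72
tcp_pos: [0.4998, 0.0786, 0.1322]
tcp_rot: [[-0.998, 0.061, 0.001], [0.061, 0.998, 0.002], [-0.001, 0.002, -1.0]]
force: [-0.9, 0.0, 0.3]
gripper_width: -0.003
grip_force: 0.0
clock: 36.48
tcp_pos: [0.4997, 0.0777, 0.0333]
tcp_rot: [[-0.974, 0.228, -0.0], [0.228, 0.974, 0.001], [0.001, 0.001, -1.0]]
force: [-0.3, 0.1, 0.0]
gripper_width: -0.0
grip_force: 0.0
[-0.10917912 -0.02375869  0.00330367] [-9.99999334e-01  1.04018603e-03  5.00571887e-04]
```

```bash
python3 -m pendant '[[[3,-0.7,0],[0,0,0],-1],[[3,-0.7,0],[0,0,0],-1],[[3,-0.7,0],[0,0,0],-1],[[3,-0.7,0],[0,0,0],-1],[[2,-0.5,0],[0,0,0],-1],[[1,-0.2,0],[0,0,0],-1],[[0,0,0],[0,0,0],-1]]'|grep -E 'tcp_pos|force'; for i in 1 2 3; do python3 -m pendant '[[[1,-0.2,0],[0,0,0],-1],[[1,-0.2,0],[0,0,0],-1],[[0,0,0],[0,0,0],-1]]'|grep -E 'tcp_pos|force'; done;  python3 - <<'E'
from h import *
o=r.get_obs();print(Rm@(o['tcp_pos']-[.6114,.0761,.03]),Rm@o['force'])
E
```

```text
tcp_pos: [0.5146, 0.0739, 0.0331]
force: [0.8, 0.7, -0.3]
grip_force: 0.0
tcp_pos: [0.515, 0.0737, 0.0331]
force: [-5.3, 1.8, 2.6]
grip_force: 2.7
tcp_pos: [0.515, 0.0737, 0.033]
force: [-9.0, 2.8, 6.5]
grip_force: 4.5
tcp_pos: [0.5149, 0.0736, 0.0329]
force: [-11.9, 4.0, 9.1]
grip_force: 6.3
[-0.09339496 -0.02426196  0.00291255] [-12.53623204   1.15993751   9.13069994]
```

```bash
python3 -m pendant '[[[-10,2,0],[0,0,0],-1],[[0,0,50],[0,0,0],-1],[[0,0,60],[0,0,0],-1],[[35,-8,30],[0,0,0],-1],[[35,-8,30],[0,0,0],-1],[[20,-4,0],[0,0,0],-1],[[0,0,0],[0,0,0],-1],[[0,0,0],[0,0,0],-1]]'; python3 - <<'E'
from h import *
c=snap('wrist','w12'); C=np.array([.6114,.0761,.03])
u,v=proj(c,C-.04*EX-.025*EY+[0,0,.024]).astype(int); print(u,v)
x0,y0=max(u-100,0),max(v-90,0); print(x0,y0)
cv2.imwrite('pics/crop12.png',cv2.resize(c['image'][y0:y0+190,x0:x0+260,::-1],None,fx=3,fy=3,interpolation=cv2.INTER_CUBIC))
E
```

```text
clock: 39.48
tcp_pos: [0.5996, 0.0546, 0.2026]
tcp_rot: [[-0.973, 0.229, -0.001], [0.229, 0.973, -0.0], [0.001, -0.001, -1.0]]
force: [0.2, -0.4, 0.1]
gripper_width: -0.001
grip_force: 0.0
322 145
222 55
```

View pics/crop12.png

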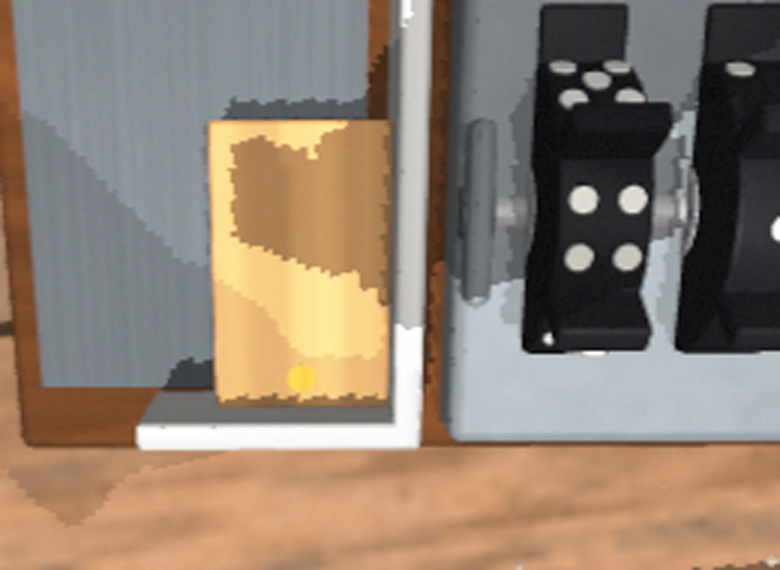

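The stack sits in the corner with its edges along both fences (corners at crop (210,121), (389,121), (216,404), (390,403)); no lower tag sticks out. A quick numeric check, then the key.

```bash
python3 - <<'E'
from h import *
np.set_printoptions(precision=1,suppress=True)
c=load('w12');C=np.array([.6114,.0761,.03]);g=lambda x,y:(222+(x+.5)/3-.5,55+(y+.5)/3-.5)
for p in[(210,121),(389,121),(216,405),(390,403)]: print(1e3*Rm@(onz(c,*g(*p),.054)-C))
for p in[(137,426),(395,422),(395,325),(395,150)]: print('fence',1e3*Rm@(onz(c,*g(*p),.07)-C))
# key height: track key ellipse in two wrist views via brightness/low saturation
for n in('w1','w3'):
    k=load(n); u,v=proj(k,wor([-.078,.094,.05])).astype(int); h=cv2.cvtColor(k['image'],cv2.COLOR_RGB2HSV)[v-26:v+26,u-26:u+26]
    m=((h[:,:,1]<40)&(h[:,:,2]>145)).astype(np.uint8)
    q=max(cv2.findContours(m,0,1)[0],key=cv2.contourArea); (x,y),rad=cv2.minEnclosingCircle(q); x+=u-26;y+=v-26
    print(n,(x,y),rad,[(z,1e3*emb(onz(k,x,y,z))[:2]) for z in(.04,.05,.06,.07)])
E
```

```text
[-80.8 -50.   24. ]
[-80.7  -1.9  24. ]
[ -2.  -50.6  24. ]
[-2.5 -0.1 24. ]
fence [ -0.3 -71.1  40. ]
fence [-1.2  0.1 40. ]
fence [-28.2  -0.5  40. ]
fence [-73.4  -1.4  40. ]
w1 (np.float64(406.75), np.float64(115.875)) 13.558423042297363 [(0.04, array([-77.1,  96.1])), (0.05, array([-77.6,  93.8])), (0.06, array([-78.1,  91.5])), (0.07, array([-78.6,  89.2]))]
w3 (np.float64(373.9050636291504), np.float64(74.48734092712402)) 14.80066204071045 [(0.04, array([-79.4,  95.1])), (0.05, array([-78.8,  93.7])), (0.06, array([-78.2,  92.4])), (0.07, array([-77.5,  91. ]))]
```

The stack is flush: 80 × 50 mm, with gaps within measuring error. Key is at emb (−78, 93.5), top about 50 mm high.

```bash
python3 -m pendant '[[[-28,37,0],[0,0,0],-1],[[-29,37,0],[0,0,0],-1],[[-28,37,0],[0,0,0],-1],[[-29,36,0],[0,0,0],-1],[[0,0,-50],[0,0,0],-1],[[0,0,-50],[0,0,0],-1],[[0,0,-35],[0,0,0],-1],[[0,0,0],[0,0,0],-1],[[0,0,0],[0,0,0],-1]]';  python3 - <<'E'
from h import *
o=r.get_obs();print(emb(o['tcp_pos']))
E
```

```text
clock: 40.65
tcp_pos: [0.4869, 0.2021, 0.0693]
tcp_rot: [[-0.973, 0.229, 0.001], [0.229, 0.973, 0.001], [-0.001, 0.001, -1.0]]
force: [0.7, 1.1, -0.3]
gripper_width: 0.003
grip_force: 0.0
[-0.07654937  0.09476714  0.06925269]
```

```bash
python3 -m pendant '[[[-1,-1,-5],[0,0,0],-1],[[0,0,-4],[0,0,0],-1],[[0,0,-2],[0,0,0],-1],[[0,0,0],[0,0,0],-1]]'|grep -E 'tcp_pos|force'; for i in 1 2 3 4 5; do python3 -m pendant '[[[0,0,-1],[0,0,0],-1],[[0,0,-1],[0,0,0],-1],[[0,0,0],[0,0,0],-1]]'|grep -E 'tcp_pos|^force'; done
```

```text
tcp_pos: [0.4857, 0.2006, 0.0572]
force: [-0.3, -0.3, 0.5]
grip_force: 0.0
tcp_pos: [0.4856, 0.2006, 0.0551]
force: [0.1, -0.0, -0.7]
tcp_pos: [0.4857, 0.2006, 0.0532]
force: [0.6, -1.1, -0.3]
tcp_pos: [0.4857, 0.2007, 0.0512]
force: [-0.6, -0.9, 1.2]
tcp_pos: [0.4857, 0.2007, 0.0492]
force: [-1.0, -0.3, 3.4]
tcp_pos: [0.4857, 0.2007, 0.0472]
force: [-0.7, -0.2, 5.3]
```

```bash
for i in 1 2 3 4; do python3 -m pendant '[[[0,0,-1],[0,0,0],-1],[[0,0,-1],[0,0,0],-1],[[0,0,0],[0,0,0],-1]]'|grep -E 'tcp_pos|^force'; done
```

```text
tcp_pos: [0.4857, 0.2007, 0.046]
force: [-1.7, -0.9, 12.2]
tcp_pos: [0.4858, 0.2007, 0.0456]
force: [-4.5, -2.3, 29.4]
tcp_pos: [0.4858, 0.2007, 0.0453]
force: [-7.6, -2.3, 46.1]
tcp_pos: [0.4859, 0.2007, 0.045]
force: [-11.4, -3.7, 64.0]
```

Bottomed out; release and clear.

```bash
python3 -m pendant '[[[0,0,8],[0,0,0],-1],[[0,0,12],[0,0,0],-1],[[0,0,40],[0,0,0],-1],[[0,0,50],[0,0,0],-1],[[0,0,50],[0,0,0],-1],[[25,-30,50],[0,0,0],-1],[[25,-30,0],[0,0,0],-1],[[0,0,0],[0,0,0],-1],[[0,0,0],[0,0,0],-1]]'; python3 - <<'E'
from h import *
np.set_printoptions(precision=1,suppress=True)
C=np.array([.6114,.0761,.03]); c=snap('wrist','w13')
hsv=cv2.cvtColor(c['image'],cv2.COLOR_RGB2HSV)
poly=np.array([proj(c,C+x*EX+y*EY+[0,0,.024]) for x,y in((-.1,-.07),(.004,-.07),(.004,.0),(-.1,.0))]).astype(np.int32)
z=np.zeros(hsv.shape[:2],np.uint8); cv2.fillPoly(z,[poly],1)
m=((hsv[:,:,0]>13)&(hsv[:,:,0]<25)&(hsv[:,:,1]>70)&(hsv[:,:,2]>100)).astype(np.uint8)*z
q=max(cv2.findContours(m,0,1)[0],key=cv2.contourArea)
for p in cv2.boxPoints(cv2.minAreaRect(q)): print('stack',1e3*Rm@(onz(c,*p,.054)-C))
for y in(.137,.093,.049):   # white dots on top faces
    u,v=proj(c,wor([.018,y,.086])).astype(int); s=20
    w=(c['image'][v-s:v+s,u-s:u+s].min(2)>130).astype(np.uint8)
    n,_,st,ce=cv2.connectedComponentsWithStats(w)
    D=[ (round(rib(c,*(ce[i]+[u-s,v-s]),.018,.04)[0],1),int(st[i,4])) for i in range(1,n) if 4<st[i,4]<60]; print('dots',y,D)
E
```

```text
clock: 45.65
tcp_pos: [0.5344, 0.1415, 0.2477]
tcp_rot: [[-0.973, 0.229, -0.002], [0.229, 0.973, 0.0], [0.002, -0.0, -1.0]]
force: [0.3, 0.3, 0.4]
gripper_width: 0.004
grip_force: 0.0
stack [-84.5 -50.3  24. ]
stack [-86.5  -3.1  24. ]
stack [-2.  -3.1 24. ]
stack [  0.3 -53.6  24. ]
dots 0.137 [(np.float64(-17.1), 8), (np.float64(-9.9), 46), (np.float64(1.4), 46), (np.float64(12.7), 39)]
dots 0.093 [(np.float64(1.0), 46)]
dots 0.049 [(np.float64(-9.0), 48), (np.float64(-8.9), 48), (np.float64(11.1), 42), (np.float64(10.9), 41)]
```

```bash
python3 -c "
from cell import r
print(r.sign_off())"
```

```text
the job is handed in; nothing more can be done
None
```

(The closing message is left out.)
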